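# Shut the capsule cutter away in the drawer corner

## Robot

A 6-joint arm with a two-finger parallel gripper is mounted at the origin on the work surface. World frame = base frame: x ahead of the robot, y to its left, z up, the work surface at z = 0. Lengths are in m, angles in rad, forces in N, time in s.
With the tool pointing down it reaches from about 0.3 to 0.775 m from the base axis. Payload 14.6 kg.
Tool frame: the origin (TCP) lies midway between the tips of the shut fingers; the grasp point (between the pads) lies 19 mm behind it (ctrl.grip_depth is the z of the grasp point in the tool frame, in m); z points along the fingers, y is the line along which they close (so a half turn about z gives the same grasp; the last joint's range is limited). The gripper opens to 94 mm and grips with 3 to 60 N. Pads are 16 mm wide; open, the fingers measure 119 mm over their backs; the gripper's body (75 mm by 177 mm) begins 78 mm behind the grasp point.
Start: joints at [-1.265, 0.3, 1.521, -0, 1.321, -0.067], TCP at [0.2, -0.512, 0.205] pointing down, gripper open.
Joint ranges: [-3.03, 3.03], [-0.79, 2.21], [0.23, 2.52], [-1.04, 4.18], [0, 3.07], [-2.55, 2.55]. Speed limits (rad/s): [2.22, 2.22, 2.57, 3.14, 3.14, 3.14].

## Interface

Orientations are given as [roll, pitch, yaw] about the fixed x, y, z axes, in that order (R = Rz(yaw) Ry(pitch) Rx(roll)).
In Python, from station import ctrl gives the robot as it stands. The module is installed in compiled form; this text tells all that it offers.
- The arm moves only by the tool carry_out, never from a script. Its argument "commands" is a list of rows, each a list of 3 entries, a list of its own where there are three numbers: the closure, from 0 (fully open) to 1 (shut), then the shift along the tool's x, y, z in mm, then the turn, a rotation vector about the tool's x, y, z in rad. In form: [[gripper, [tx, ty, tz], [wx, wy, wz]], ...]. A call has 1 to 10 rows; each row shifts and turns the commanded pose from where the row before left it, along the tool's axes as they then stand; what a row does not reach is not made up. A row lasts 1/8 s, in which the tool goes at most 62.5 mm and 10.7 degrees, less where a joint would pass 70% of its speed; a pose out of reach is approached as far as the arm can. A call with a gripper value outside its range is refused whole. The fingers move at their own pace and stop on an object; "squeeze" is the grip in N (left out, the last holds). Time passes only in rows, so rows that do not move let the fingers close. It gives the time, the measured TCP pose, the force, the opening and the grip force at its end, in the units of the state.
- ctrl.get_obs(): the state, without advancing time (a new reading comes with each control period).
- ctrl.camera(name): name is "scene" or "top"; returns a dict with "img" (420x560x3 uint8, blue, green, red), "camera_matrix" (3x3 intrinsics, pixels), "k1" (the pictures are not rectified: a ray, as slopes to the right and down, at radius r is drawn at 1 + k1 r^2 times it, then the intrinsics apply), "rvec" (rotation vector, rad) and "tvec" (3), from world to camera coordinates, as OpenCV has them. Camera axes: x right, y down, z forward; pixel columns grow to the right and rows downward; lengths in m; the calibration is good to about 2 mm. A picture is of the moment at which its call begins. There is no depth.
- ctrl.hand_in(): hands the job in; it is judged then, once.
Trained networks look in the newest picture that a camera, given by its name, has taken for a name from the list of things; names that differ only in an ending like _2 or _b are one class to them, and where a whole thing is asked for, a point or a joint stands for the part that bears it (a point fixed in the world has none). Each returns a list of dicts, best first, with "score" (0 to 1); they miss things now and then, are a little off and sometimes report something else, mostly with a low value. They report only what shows in the picture. A call takes as long as a camera call. They do not tell look-alikes from the thing itself.
- ctrl.outline_of(thing, camera): "region" (420x560 bool, what is visible of it).
- ctrl.place_of(thing, camera): "at" ([x, y, z] in m, in world coordinates, good to about 4 mm: a listed point, or the origin of a listed thing).
The state is a dict: "time_s": time; "qpos": joint angles; "joint_vel": joint speeds; "tau": joint torques, N m; "ee_pos": TCP position; "eef_rot": TCP orientation; "force": force on the tool from outside, world axes, zero at the start; "moment": the same for the moment, N m; "grip_width": finger opening in m; "grip_force": force on a finger pad.
Only numpy, scipy, OpenCV 4.12 (cv2) and the standard library are available. Lean on these libraries where they do the work, as an engineer would, in place of code of your own. Each camera call takes 0.05 s, during which the arm holds its last target. There are 200 camera calls.

## Task

Swing the divider arm wide open, slide the round capsule cutter flat along the drawer floor into the corner it closes off, and swing the divider fully shut again so that the cutter is penned in. Do not lift or tip the cutter, and leave the corkscrew, the bull-head opener and the church key where they lie.

Things in the scene. Friction and masses are not known exactly. Their poses are not given: they have to be found in the camera images.
- drawer: Walnut drawer set on the table; it does not move. Inside 320 mm (its x, away from the robot) by 560 mm (its y, left), walls 11 mm thick with tops 44 mm above the table, floor 8 mm above the table. Origin: centre of its underside, at table height. The closed-off corner is the one at its +x, +y (far left).
- pocket (a point): Middle of the closed-off corner, on the drawer floor: 42 mm from the far wall, from the left wall and from the face of the shut divider.
- divider (a joint): Angle of the chrome swing-arm divider. 0 = shut: it runs diagonally (45 degrees) from its pin at the far wall to just short of the left wall. It grows counter-clockwise seen from above as the arm swings out, first towards the robot, then to the right, up to 2.3 (almost along the far wall, out of the way). Stiff enough to stay where it is left; starts between 0 and 0.2.
- pivot (a point): Axis of the brass pin on which the divider turns, 8 mm from the far wall, 36 mm above the table; its domed brass head, 16 mm across, reaches 49 mm. The arm reaches 190 mm from this axis, is 6 mm thick, its lower edge 10 mm and its upper edge 36 mm above the table.
- post (a point): Upright round chrome finger post on the divider's upper edge, 125 mm along the arm from the pin: 15 mm diameter (18 mm at its head), from 35 to 80 mm above the table. This point is on its axis, 67 mm above the table.
- cutter_center (a point): Centre of the loose pewter capsule cutter: a plain round knurled puck 62 mm in diameter, 24 mm high, about 0.16 kg, with a dark round recess and four small wheels on its top face; it lies flat on the drawer floor in the right half. The point is half-way up, 12 mm above the drawer floor.
- corkscrew_center (a point): Loose nickel rack-and-pinion corkscrew lying along the near wall, leave alone: 166 mm long (along its y, from -78 to +88 mm), 58 mm wide, 29 mm high. Point near its middle, 12 mm above the drawer floor.
- bull_opener_center (a point): Loose bronze bull-head can opener lying at the right end, leave alone: 150 mm long (along its x), 46 mm wide at the horns, 24 mm high. Point near its middle, 8 mm above the drawer floor.
- church_key_center (a point): Loose church key with cream celluloid handle lying along the near wall, leave alone: 112 mm long (along its y), 18 mm wide, 9 mm high. Point near its middle, 4 mm above the drawer floor.
Things that resemble listed ones, but are neither listed nor needed, are in the scene too. There is more than one size of the part that bears cutter_center; the job needs the middle-sized.

How it is judged:
On the way, in this order (a step that is already met when the one before it is completed fails the run):
1. the divider is swung open (value of joint divider above 0.35 rad), for 0.1 s.
2. the cutter has been slid into the corner (horizontal distance between cutter_center and pocket below 0.05 m), for 0.2 s.
At the end, for the whole second after the job is handed in: The cutter lies flat on the drawer floor in the corner, its centre within 35 mm of the middle of the corner, the divider is shut to within 0.07 rad (4 degrees) and at rest, and the corkscrew, bull-head opener and church key lie within 20 mm of where they started (horizontal distance between cutter_center and pocket below 0.035 m and z of cutter_center in the frame of drawer below 0.024 m and angle between cutter_center's own z axis and vertical below 0.1 rad and value of joint divider below 0.07 rad and velocity of joint divider below 0.05 rad/s and distance of each of corkscrew_center, bull_opener_center, church_key_center from where it was at the start of the episode below 0.02 m); the robot touches nothing.
It fails at once if the cutter is lifted more than 10 mm off the drawer floor (z of cutter_center in the frame of drawer above 0.03 m).
It fails at once if the cutter is tipped by more than 0.35 rad (angle between cutter_center's own z axis and vertical above 0.35 rad).
It fails at once if the corkscrew is moved more than 20 mm (distance of corkscrew_center from where it was at the start of the episode above 0.02 m).
It fails at once if the bull-head opener is moved more than 20 mm (distance of bull_opener_center from where it was at the start of the episode above 0.02 m).
It fails at once if the church key is moved more than 20 mm (distance of church_key_center from where it was at the start of the episode above 0.02 m).
It also fails if it takes over 72 s, if anything falls off the work surface, if the arm or the gripper's body presses on something with over 40 N, if the wrist force passes 120 N, or if a joint passes its speed limit or range.

## Working session

There is one attempt and no reset: what is moved stays moved. The work goes in short steps, Python scripts to look and compute and a tool call to move; the robot and the scene stay as the last step left them, time stands still between calls to the robot, and variables do not carry over. Pictures are saved under pics/ and viewed, at most 10 in all, crops included, and the job is handed in when it is done.

Besides the shell and the picture viewer there is one more tool, called after ">>>" by a JSON object that holds its "method" and its "body", one argument or row to a line. carry_out: Moves the arm, as the interface text tells. Its arguments: {"type":"object","properties":{"commands":{"type":"array","items":{"type":"array"}},"squeeze":{"type":"number"}},"required":["commands"]}

```bash
mkdir -p pics; python3 - <<'E'
from station import ctrl
import cv2
for c in ("top","scene"):
    d=ctrl.camera(c); cv2.imwrite(f"pics/{c}0.png",d["img"])
    print(c,d["camera_matrix"].tolist(),d["k1"],d["rvec"],d["tvec"])
    for t in ["drawer","pocket","pivot","post","cutter_center","corkscrew_center","bull_opener_center","church_key_center"]:
        try: print(t,[(round(r["score"],2),[round(float(v),3) for v in r["at"]]) for r in ctrl.place_of(t,c)])
        except Exception as e: print(t,e)
o=ctrl.get_obs(); print(o)
E
```

```text
top [[423.90997618928617, 0.0, 273.3874432759643], [0.0, 423.90997618928617, 207.98706357343855], [0.0, 0.0, 1.0]] -0.05345306606676488 [ 2.15573684 -2.12991885  0.10337761] [-0.12028567  0.58144671  0.88289888]
drawer [(0.67, [0.534, -0.108, 0.001])]
pocket [(0.96, [0.652, 0.133, 0.012])]
pivot [(0.61, [0.685, 0.033, 0.035]), (0.59, [0.51, -0.362, 0.016])]
post [(0.93, [0.586, 0.111, 0.068])]
cutter_center [(0.93, [0.534, -0.485, 0.013]), (0.79, [0.54, -0.223, 0.017]), (0.5, [0.779, -0.196, 0.008])]
corkscrew_center [(0.68, [0.407, -0.186, 0.018])]
bull_opener_center [(0.79, [0.506, -0.36, 0.009])]
church_key_center [(0.67, [0.407, 0.041, 0.014]), (0.55, [0.589, 0.107, 0.067])]
scene [[404.54701554510643, 0.0, 284.93802059453276], [0.0, 404.54701554510643, 211.7759514342359], [0.0, 0.0, 1.0]] 0.037073811088817146 [ 1.89553498  1.708285   -0.6273714 ] [ 0.07492485 -0.43076747  1.44254906]
drawer [(0.65, [0.534, -0.107, 0.002])]
pocket [(0.68, [0.649, 0.135, 0.009])]
pivot [(0.79, [0.681, 0.036, 0.035])]
post [(0.5, [0.589, 0.112, 0.063])]
cutter_center [(0.74, [0.54, -0.224, 0.022]),
[... 218 characters left out ...]
0.59, [0.406, 0.044, 0.014])]
{'time_s': 0.9, 'qpos': array([-1.26459094e+00,  2.99890224e-01,  1.52100293e+00,  2.13930332e-05,
        1.32071632e+00, -6.65451551e-02]), 'joint_vel': array([ 0.00078291, -0.00180033, -0.00047447, -0.00041246, -0.00114151,
       -0.00085536]), 'tau': array([-7.63794378e-04, -5.31653595e+01, -3.52911186e+01,  7.08113797e-02,
        2.12105300e-02,  2.57851170e-06]), 'ee_pos': array([ 0.20032425, -0.51220484,  0.2054497 ]), 'eef_rot': array([-3.14157725e+00, -2.18002657e-05,  3.72745247e-01]), 'force': array([-0.21504205, -0.24674069, -0.2491165 ]), 'moment': array([-0.0304446 ,  0.02746353, -0.0169053 ]), 'grip_force': 0.0, 'grip_width': 0.0940202052919633}
```

View pics/top0.png

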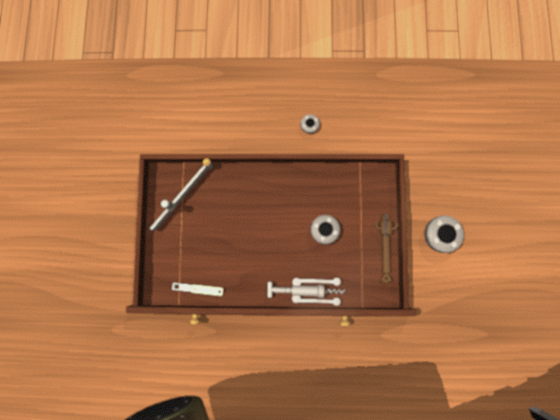

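View pics/scene0.png

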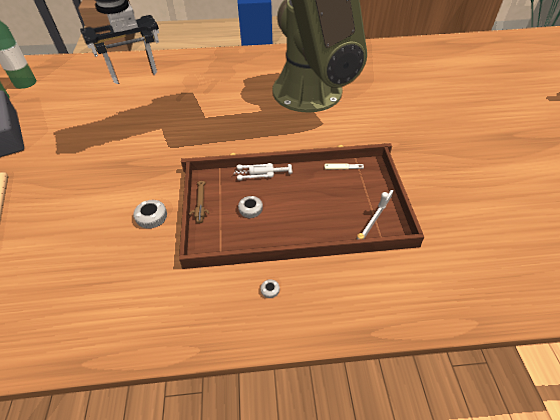

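The top view shows three pucks: a large one at (445,234) outside the drawer on the right, a small one at (310,124) beyond the far wall, and one at (325,229) inside the drawer's right half. The last fits as the middle-sized one on the drawer floor. I'll confirm it with a crop and measure sizes and drawer yaw.

```bash
cat > h.py <<'E'
from station import ctrl
import cv2, numpy as np
def ray(d,px,z):
    K=d["camera_matrix"];D=np.array([d["k1"],0,0,0,0.])
    p=cv2.undistortPoints(np.float64(px).reshape(-1,1,2),K,D).reshape(-1,2)
    R=cv2.Rodrigues(np.float64(d["rvec"]))[0];t=np.float64(d["tvec"]).ravel()
    o=-R.T@t; v=np.c_[p,np.ones(len(p))]@R
    return o+v*((z-o[2])/v[:,2])[:,None]
E
python3 - <<'E'
from h import *
np.set_printoptions(precision=4,suppress=True)
d=ctrl.camera("top"); im=d["img"]
cv2.imwrite("pics/crop.png",cv2.resize(im[100:320,120:480],None,fx=2.2,fy=2.2,interpolation=cv2.INTER_CUBIC))
for r in ctrl.outline_of("cutter_center","top"):
    m=r["region"].astype(np.uint8); c,_=cv2.findContours(m,0,1); c=max(c,key=cv2.contourArea)
    (u,v),_=cv2.minEnclosingCircle(c); A=m.sum(); w=ray(d,[[u,v],[u+1,v]],.032)
    print("puck",u,v,w[0],"dia",2*np.sqrt(A/np.pi)*np.linalg.norm(w[1]-w[0]),r["score"])
for t in ["drawer","divider"]:
  for r in ctrl.outline_of(t,"top"):
    m=r["region"].astype(np.uint8); c,_=cv2.findContours(m,0,1); c=max(c,key=cv2.contourArea)
    b=cv2.boxPoints(cv2.minAreaRect(c)); print(t,r["score"],b.tolist()); print(ray(d,b,.044 if t=="drawer" else .036))
w=ray(d,[[207,162],[165,204],[152,229]],.049);print(w)
print(ray(d,[[207,162],[165,203]],.08))
E
```

```text
puck 309.3389892578125 123.6440658569336 [ 0.7734 -0.1907  0.032 ] dia 0.044066322471424856 0.81
puck 443.678955078125 233.8368377685547 [ 0.531  -0.4802  0.032 ] dia 0.08404851752709637 0.74
puck 324.7083435058594 228.875 [ 0.539  -0.2243  0.032 ] dia 0.06404284237820598 0.64
drawer 0.56 [[124.93708801269531, 324.0311279296875], [125.70509338378906, 152.760986328125], [417.71270751953125, 154.0704345703125], [416.9447021484375, 325.340576171875]]
[[ 0.3312  0.197   0.044 ]
 [ 0.7018  0.2159  0.044 ]
 [ 0.703  -0.4256  0.044 ]
 [ 0.3396 -0.4146  0.044 ]]
divider 0.58 [[143.95046997070312, 220.6355438232422], [203.2476806640625, 155.8223419189453], [213.57888793945312, 165.27427673339844], [154.28167724609375, 230.0874786376953]]
[[0.552  0.1691 0.036 ]
 [0.6974 0.0435 0.036 ]
 [0.6762 0.0198 0.036 ]
 [0.5316 0.1452 0.036 ]]
[[0.6804 0.0322 0.049 ]
 [0.5873 0.1203 0.049 ]
 [0.533  0.1462 0.049 ]]
[[0.6731 0.0262 0.08  ]
 [0.5853 0.1114 0.08  ]]
```

View pics/crop.png

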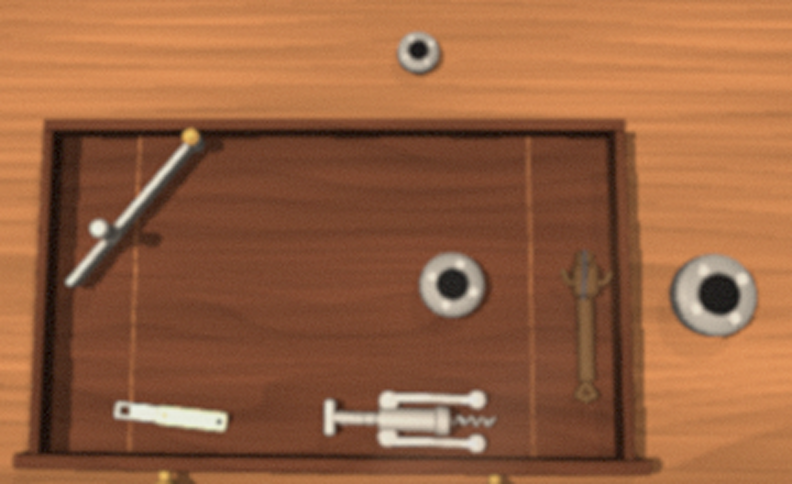

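The crop confirms it: the puck at (325,229) is about 64 mm across, with a dark recess and four wheels. The others measure 44 mm and 84 mm. The geometry agrees with the given sizes: drawer yaw is about 0, pivot at (.685,.034), post 125 mm from the pin, divider at about 0.11 rad. Next is a planner that turns waypoints into tool-frame rows.

```bash
cat >> h.py <<'E'
PIV=np.array([.685,.034])
def post(a,r=.125):
    t=3*np.pi/4+a; return PIV+r*np.array([np.cos(t),np.sin(t)])
def plan(wps,start=None):
    """wps: (g,x,y,z,yaw,nrows) ; prints rows, tracking rounding"""
    o=ctrl.get_obs(); p=np.array(o["ee_pos"] if start is None else start[:3],float)
    yaw=o["eef_rot"][2] if start is None else start[3]; rows=[]
    for g,x,y,z,w,n in wps:
        for k in range(n,0,-1):
            d=(np.array([x,y,z])-p)/k; c,s=np.cos(yaw),np.sin(yaw)
            t=np.round(1000*np.array([c*d[0]+s*d[1],s*d[0]-c*d[1],-d[2]]))
            wz=round(-(w-yaw)/k,2)
            p=p+np.array([c*t[0]+s*t[1],s*t[0]-c*t[1],-t[2]])/1000; yaw-=wz
            rows.append([g,t.astype(int).tolist(),[0,0,wz]])
    for i in range(0,len(rows),10): print(str(rows[i:i+10]).replace(" ",""))
    print("end",p.round(4),round(yaw,3))
E
python3 - <<'E'
from h import *
x,y=.5875,.1115
plan([(.3,x,y,.16,-.5,16),(.4,x,y,.048,-.5,4)])
E
```

```text
[[0.3,[37,-27,3],[0,0,np.float64(0.05)]],[0.3,[35,-29,3],[0,0,np.float64(0.05)]],[0.3,[34,-31,3],[0,0,np.float64(0.06)]],[0.3,[32,-33,3],[0,0,np.float64(0.05)]],[0.3,[30,-35,3],[0,0,np.float64(0.06)]],[0.3,[28,-36,3],[0,0,np.float64(0.05)]],[0.3,[26,-38,3],[0,0,np.float64(0.06)]],[0.3,[24,-39,3],[0,0,np.float64(0.05)]],[0.3,[22,-40,3],[0,0,np.float64(0.06)]],[0.3,[19,-42,3],[0,0,np.float64(0.05)]]]
[[0.3,[17,-42,3],[0,0,np.float64(0.06)]],[0.3,[15,-44,2],[0,0,np.float64(0.05)]],[0.3,[13,-44,3],[0,0,np.float64(0.06)]],[0.3,[10,-45,2],[0,0,np.float64(0.05)]],[0.3,[8,-45,3],[0,0,np.float64(0.06)]],[0.3,[5,-46,2],[0,0,np.float64(0.05)]],[0.4,[0,0,28],[0,0,np.float64(0.0)]],[0.4,[0,0,28],[0,0,np.float64(0.0)]],[0.4,[0,0,28],[0,0,np.float64(0.0)]],[0.4,[0,0,28],[0,0,np.float64(0.0)]]]
end [0.5879 0.1114 0.0484] -0.497
```

>>> {"method": "carry_out", "body": {
  "commands": [
    [0.3, [37, -27, 3], [0, 0, 0.05]],
    [0.3, [35, -29, 3], [0, 0, 0.05]],
    [0.3, [34, -31, 3], [0, 0, 0.06]],
    [0.3, [32, -33, 3], [0, 0, 0.05]],
    [0.3, [30, -35, 3], [0, 0, 0.06]],
    [0.3, [28, -36, 3], [0, 0, 0.05]],
    [0.3, [26, -38, 3], [0, 0, 0.06]],
    [0.3, [24, -39, 3], [0, 0, 0.05]],
    [0.3, [22, -40, 3], [0, 0, 0.06]],
    [0.3, [19, -42, 3], [0, 0, 0.05]]
  ]
}}

```text
time_s: 2.35
ee_pos: [0.4427, -0.1212, 0.1755]
eef_rot: [3.141, -0.0, -0.169]
force: [0.7, -0.2, -0.1]
grip_width: 0.0659
grip_force: 0.0
```

>>> {"method": "carry_out", "body": {
  "commands": [
    [0.3, [17, -42, 3], [0, 0, 0.06]],
    [0.3, [15, -44, 2], [0, 0, 0.05]],
    [0.3, [13, -44, 3], [0, 0, 0.06]],
    [0.3, [10, -45, 2], [0, 0, 0.05]],
    [0.3, [8, -45, 3], [0, 0, 0.06]],
    [0.3, [5, -46, 2], [0, 0, 0.05]],
    [0.4, [0, 0, 0], [0, 0, 0]],
    [0.4, [0, 0, 0], [0, 0, 0]]
  ]
}}

```text
time_s: 3.35
ee_pos: [0.5876, 0.111, 0.1602]
eef_rot: [3.141, 0.0, -0.497]
force: [-0.9, 0.2, 0.5]
grip_width: 0.0569
grip_force: 0.0
```

```bash
sed -i 's/wz=round(-(w-yaw)\/k,2)/wz=float(round(-(w-yaw)\/k,2))/' h.py; python3 - <<'E'
from h import *
o=ctrl.get_obs(); print(o["time_s"],o["ee_pos"],o["eef_rot"],o["grip_width"])
plan([(.4,.5875,.1115,.048,-.5,5)])
E
```

```text
3.35 [0.58764578 0.11103917 0.16024969] [ 3.14120398e+00  3.55111502e-04 -4.96637161e-01] 0.05694919934669762
[[0.4,[0,0,22],[0,0,0.0]],[0.4,[0,0,23],[0,0,0.0]],[0.4,[0,0,22],[0,0,0.0]],[0.4,[0,0,23],[0,0,0.0]],[0.4,[0,0,22],[0,0,0.0]]]
end [0.5876 0.111  0.0482] -0.497
```

>>> {"method": "carry_out", "body": {
  "commands": [
    [0.4, [0, 0, 22], [0, 0, 0]],
    [0.4, [0, 0, 23], [0, 0, 0]],
    [0.4, [0, 0, 22], [0, 0, 0]],
    [0.4, [0, 0, 23], [0, 0, 0]],
    [0.4, [0, 0, 22], [0, 0, 0]],
    [0.6, [0, 0, 0], [0, 0, 0]],
    [0.8, [0, 0, 0], [0, 0, 0]],
    [1, [0, 0, 0], [0, 0, 0]],
    [1, [0, 0, 0], [0, 0, 0]],
    [1, [0, 0, 0], [0, 0, 0]]
  ],
  "squeeze": 15
}}

```text
time_s: 4.6
ee_pos: [0.5882, 0.1114, 0.0489]
eef_rot: [-3.141, -0.001, -0.497]
force: [-0.5, -0.3, 2.4]
grip_width: 0.0159
grip_force: 15.0
```

```bash
python3 - <<'E'
from h import *
o=ctrl.get_obs(); p=o["ee_pos"]; print(o["time_s"],p,o["grip_width"],o["force"])
v=p[:2]-PIV; a0=np.arctan2(v[1],v[0])-3*np.pi/4; print("angle",a0,"r",np.hypot(*v))
r=np.hypot(*v); N=18; A=np.linspace(a0,2.1,N+1)[1:]; Y=np.linspace(o["eef_rot"][2],1.15,N+1)[1:]
plan([(1,*post(a,.125+(r-.125)*(1-i/N)),p[2],y,1) for i,(a,y) in enumerate(zip(A,Y))])
E
```

```text
4.6 [0.58815169 0.11143097 0.04893192] 0.015918677366338944 [-0.50868146 -0.31334159  2.43578892]
angle 0.11095747024572944 r 0.1239965683453936
[[1,[-2,14,0],[0,0,-0.09]],[1,[-1,13,0],[0,0,-0.09]],[1,[-1,14,0],[0,0,-0.09]],[1,[-1,14,0],[0,0,-0.1]],[1,[-1,13,0],[0,0,-0.09]],[1,[0,14,0],[0,0,-0.09]],[1,[0,14,0],[0,0,-0.09]],[1,[0,13,0],[0,0,-0.09]],[1,[0,14,0],[0,0,-0.09]],[1,[1,14,0],[0,0,-0.1]]]
[[1,[0,13,0],[0,0,-0.09]],[1,[2,14,0],[0,0,-0.09]],[1,[1,14,0],[0,0,-0.09]],[1,[2,14,0],[0,0,-0.09]],[1,[2,13,0],[0,0,-0.09]],[1,[2,14,0],[0,0,-0.09]],[1,[2,13,0],[0,0,-0.1]],[1,[3,14,0],[0,0,-0.09]]]
end [ 0.6536 -0.0868  0.0489] 1.153
```

>>> {"method": "carry_out", "body": {
  "commands": [
    [1, [-2, 14, 0], [0, 0, -0.09]],
    [1, [-1, 13, 0], [0, 0, -0.09]],
    [1, [-1, 14, 0], [0, 0, -0.09]],
    [1, [-1, 14, 0], [0, 0, -0.1]],
    [1, [-1, 13, 0], [0, 0, -0.09]],
    [1, [0, 14, 0], [0, 0, -0.09]],
    [1, [0, 14, 0], [0, 0, -0.09]],
    [1, [0, 13, 0], [0, 0, -0.09]],
    [1, [0, 14, 0], [0, 0, -0.09]],
    [1, [1, 14, 0], [0, 0, -0.1]]
  ]
}}

```text
time_s: 5.85
ee_pos: [0.5723, -0.0183, 0.0489]
eef_rot: [3.142, -0.001, 0.426]
force: [1.5, 3.2, 3.0]
grip_width: 0.016
grip_force: 15.0
```

```bash
python3 - <<'E'
from h import *
o=ctrl.get_obs(); p=o["ee_pos"]; v=p[:2]-PIV
a0=np.arctan2(v[1],v[0])-3*np.pi/4; print(p,"angle",a0%(2*np.pi),"r",np.hypot(*v),o["force"],o["grip_width"])
E
```

```text
[ 0.57230067 -0.01832227  0.04891153] angle 1.2200507123044178 r 0.12425280157718563 [1.53836862 3.19653403 2.96356882] 0.016029973644034287
```

>>> {"method": "carry_out", "body": {
  "commands": [
    [1, [0, 13, 0], [0, 0, -0.09]],
    [1, [2, 14, 0], [0, 0, -0.09]],
    [1, [1, 14, 0], [0, 0, -0.09]],
    [1, [2, 14, 0], [0, 0, -0.09]],
    [1, [2, 13, 0], [0, 0, -0.09]],
    [1, [2, 14, 0], [0, 0, -0.09]],
    [1, [2, 13, 0], [0, 0, -0.1]],
    [1, [3, 14, 0], [0, 0, -0.09]],
    [1, [0, 0, 0], [0, 0, 0]]
  ]
}}

```text
time_s: 6.98
ee_pos: [0.6543, -0.0862, 0.0489]
eef_rot: [3.141, -0.001, 1.155]
force: [1.0, 5.5, 4.0]
grip_width: 0.0159
grip_force: 15.0
```

>>> {"method": "carry_out", "body": {
  "commands": [
    [0.8, [0, 0, 0], [0, 0, 0]],
    [0.6, [0, 0, 0], [0, 0, 0]],
    [0.5, [0, 0, 0], [0, 0, 0]],
    [0.5, [0, 0, -20], [0, 0, 0]],
    [0.5, [0, 0, -30], [0, 0, 0]],
    [0.3, [0, 0, -30], [0, 0, 0]]
  ]
}}

```text
time_s: 7.72
ee_pos: [0.6535, -0.087, 0.1309]
eef_rot: [3.14, -0.0, 1.153]
force: [0.2, -0.5, -0.6]
grip_width: 0.0541
grip_force: 0.0
```

```bash
python3 - <<'E'
from h import *
for t in ("cutter_center","post"):
  for c in ("top","scene"):
    ctrl.camera(c); print(t,c,[(round(r["score"],2),r["at"]) for r in ctrl.place_of(t,c)])
plan([(.1,.5395,-.224,.13,.785,6),(.1,.5395,-.224,.014,.785,6)])
E
```

```text
cutter_center top [(0.8, [0.5412, -0.2228, 0.0194]), (0.61, [0.5286, -0.4857, 0.0129]), (0.6, [0.7833, -0.1973, 0.0075])]
cutter_center scene [(0.64, [0.533, -0.4899, 0.014]), (0.49, [0.7862, -0.1926, 0.0106])]
post top []
post scene [(0.56, [0.6509, -0.0908, 0.0629])]
[[0.1,[-29,-8,0],[0,0,0.06]],[0.1,[-29,-6,-1],[0,0,0.06]],[0.1,[-29,-5,0],[0,0,0.06]],[0.1,[-30,-3,-1],[0,0,0.06]],[0.1,[-29,-1,0],[0,0,0.06]],[0.1,[-30,1,-1],[0,0,0.07]],[0.1,[0,0,19],[0,0,-0.0]],[0.1,[0,0,19],[0,0,-0.0]],[0.1,[0,0,20],[0,0,-0.0]],[0.1,[0,0,19],[0,0,-0.0]]]
[[0.1,[0,0,20],[0,0,-0.0]],[0.1,[0,0,19],[0,0,-0.0]]]
end [ 0.5391 -0.2241  0.0144] 0.783
```

>>> {"method": "carry_out", "body": {
  "commands": [
    [0.1, [-29, -8, 0], [0, 0, 0.06]],
    [0.1, [-29, -6, -1], [0, 0, 0.06]],
    [0.1, [-29, -5, 0], [0, 0, 0.06]],
    [0.1, [-30, -3, -1], [0, 0, 0.06]],
    [0.1, [-29, -1, 0], [0, 0, 0.06]],
    [0.1, [-29, 1, -1], [0, 0, 0.07]],
    [0.05, [0, 0, 19], [0, 0, 0]],
    [0.05, [0, 0, 19], [0, 0, 0]],
    [0.05, [0, 0, 20], [0, 0, 0]]
  ]
}}

```text
time_s: 9.25
ee_pos: [0.5399, -0.2234, 0.0723]
eef_rot: [-3.141, 0.0, 0.783]
force: [0.4, -0.3, 0.4]
grip_width: 0.0891
grip_force: 0.0
```

>>> {"method": "carry_out", "body": {
  "commands": [
    [0.05, [0, 0, 19], [0, 0, 0]],
    [0.05, [0, 0, 20], [0, 0, 0]],
    [0.05, [0, 0, 19], [0, 0, 0]],
    [0.15, [0, 0, 0], [0, 0, 0]],
    [0.25, [0, 0, 0], [0, 0, 0]],
    [0.35, [0, 0, 0], [0, 0, 0]],
    [0.45, [0, 0, 0], [0, 0, 0]],
    [0.45, [0, 0, 0], [0, 0, 0]]
  ],
  "squeeze": 5
}}

```text
time_s: 10.25
ee_pos: [0.5406, -0.2236, 0.0162]
eef_rot: [3.14, -0.0, 0.783]
force: [-0.4, 0.2, 4.9]
grip_width: 0.0617
grip_force: 5.0
```

```bash
python3 - <<'E'
from h import *
o=ctrl.get_obs(); p=o["ee_pos"];z=p[2]; print(o["time_s"],p,o["grip_width"],o["force"])
d=ctrl.camera("scene"); cv2.imwrite("pics/s1.png",cv2.resize(d["img"][100:310,130:450],None,fx=2.4,fy=2.4))
plan([(.45,.54,.09,z,.785,14),(.45,.643,.127,z,.785,6)])
E
```

```text
10.25 [ 0.54062524 -0.22359063  0.01617145] 0.06168963609497798 [-0.36263787  0.19880667  4.90093548]
[[0.45,[16,-16,0],[0,0,-0.0]],[0.45,[16,-16,0],[0,0,-0.0]],[0.45,[16,-16,0],[0,0,-0.0]],[0.45,[16,-16,0],[0,0,-0.0]],[0.45,[16,-16,0],[0,0,-0.0]],[0.45,[16,-16,0],[0,0,-0.0]],[0.45,[16,-16,0],[0,0,-0.0]],[0.45,[16,-16,0],[0,0,-0.0]],[0.45,[15,-16,0],[0,0,-0.0]],[0.45,[16,-16,0],[0,0,-0.0]]]
[[0.45,[15,-16,0],[0,0,-0.0]],[0.45,[16,-16,0],[0,0,-0.0]],[0.45,[15,-15,0],[0,0,-0.0]],[0.45,[16,-16,0],[0,0,-0.0]],[0.45,[16,8,0],[0,0,-0.0]],[0.45,[17,8,0],[0,0,-0.0]],[0.45,[16,8,0],[0,0,-0.0]],[0.45,[17,8,0],[0,0,-0.0]],[0.45,[16,7,0],[0,0,-0.0]],[0.45,[17,8,0],[0,0,-0.0]]]
end [0.6433 0.1269 0.0162] 0.783
```

View pics/s1.png

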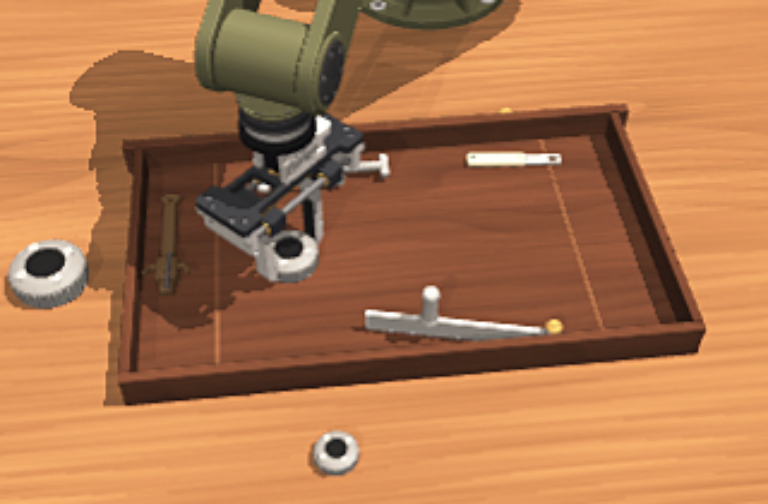

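The picture shows the cutter held flat between the fingers at about (290,250), and the divider open along the far wall with its post at about (430,300). Now the slide.

>>> {"method": "carry_out", "body": {
  "commands": [
    [0.45, [16, -16, 0], [0, 0, 0]],
    [0.45, [16, -16, 0], [0, 0, 0]],
    [0.45, [16, -16, 0], [0, 0, 0]],
    [0.45, [16, -16, 0], [0, 0, 0]],
    [0.45, [16, -16, 0], [0, 0, 0]],
    [0.45, [16, -16, 0], [0, 0, 0]],
    [0.45, [16, -16, 0], [0, 0, 0]],
    [0.45, [16, -16, 0], [0, 0, 0]],
    [0.45, [15, -16, 0], [0, 0, 0]],
    [0.45, [16, -16, 0], [0, 0, 0]]
  ]
}}

```text
time_s: 11.55
ee_pos: [0.5405, 0.0026, 0.0161]
eef_rot: [3.14, -0.0, 0.783]
force: [-0.3, -3.7, 5.9]
grip_width: 0.0619
grip_force: 5.0
```

>>> {"method": "carry_out", "body": {
  "commands": [
    [0.45, [15, -16, 0], [0, 0, 0]],
    [0.45, [16, -16, 0], [0, 0, 0]],
    [0.45, [15, -15, 0], [0, 0, 0]],
    [0.45, [16, -16, 0], [0, 0, 0]],
    [0.45, [16, 8, 0], [0, 0, 0]],
    [0.45, [17, 8, 0], [0, 0, 0]],
    [0.45, [16, 8, 0], [0, 0, 0]],
    [0.45, [17, 8, 0], [0, 0, 0]]
  ]
}}

```text
time_s: 12.55
ee_pos: [0.6089, 0.1148, 0.0157]
eef_rot: [-3.141, 0.001, 0.783]
force: [-4.5, -1.2, 6.7]
grip_width: 0.0618
grip_force: 5.0
```

```bash
python3 - <<'E'
from h import *
o=ctrl.get_obs(); p=o["ee_pos"];print(o["time_s"],p,o["grip_width"],o["force"])
plan([(.45,.645,.128,p[2],.785,3)])
E
```

```text
12.55 [0.6089283  0.11477355 0.01568514] 0.06179917984269608 [-4.47046583 -1.18493164  6.73655043]
[[0.45,[12,5,0],[0,0,-0.0]],[0.45,[11,6,0],[0,0,-0.0]],[0.45,[12,5,0],[0,0,-0.0]]]
end [0.645  0.1281 0.0157] 0.783
```

>>> {"method": "carry_out", "body": {
  "commands": [
    [0.45, [12, 5, 0], [0, 0, 0]],
    [0.45, [11, 6, 0], [0, 0, 0]],
    [0.45, [12, 5, 0], [0, 0, 0]],
    [0.45, [0, 0, 0], [0, 0, 0]],
    [0.27, [0, 0, 0], [0, 0, 0]],
    [0.23, [0, 0, 0], [0, 0, 0]],
    [0.23, [0, 0, 0], [0, 0, 0]]
  ]
}}

```text
time_s: 13.42
ee_pos: [0.6447, 0.1276, 0.0153]
eef_rot: [-3.141, 0.0, 0.783]
force: [-0.5, -0.4, 0.0]
grip_width: 0.0724
grip_force: 0.0
```

```bash
python3 - <<'E'
from h import *
o=ctrl.get_obs(); p=o["ee_pos"];print(o["time_s"],p,o["grip_width"],o["force"])
plan([(.23,p[0],p[1],.14,.785,7),(.4,.6535,-.087,.14,1.15,8)])
E
```

```text
13.425 [0.64474325 0.12764535 0.01533052] 0.07237587460715486 [-0.45056084 -0.35264643  0.04105572]
[[0.23,[0,0,-18],[0,0,-0.0]],[0.23,[0,0,-18],[0,0,-0.0]],[0.23,[0,0,-18],[0,0,-0.0]],[0.23,[0,0,-18],[0,0,-0.0]],[0.23,[0,0,-18],[0,0,-0.0]],[0.23,[0,0,-17],[0,0,-0.0]],[0.23,[0,0,-18],[0,0,-0.0]],[0.4,[-18,20,0],[0,0,-0.05]],[0.4,[-19,19,0],[0,0,-0.05]],[0.4,[-20,18,0],[0,0,-0.04]]]
[[0.4,[-21,17,0],[0,0,-0.05]],[0.4,[-22,16,0],[0,0,-0.04]],[0.4,[-22,15,0],[0,0,-0.05]],[0.4,[-23,14,0],[0,0,-0.04]],[0.4,[-23,13,0],[0,0,-0.05]]]
end [ 0.6536 -0.087   0.1403] 1.153
```

>>> {"method": "carry_out", "body": {
  "commands": [
    [0.23, [0, 0, -10], [0, 0, 0]],
    [0.23, [0, 0, -18], [0, 0, 0]],
    [0.23, [0, 0, -18], [0, 0, 0]],
    [0.23, [0, 0, -22], [0, 0, 0]],
    [0.23, [0, 0, -20], [0, 0, 0]],
    [0.23, [0, 0, -19], [0, 0, 0]],
    [0.23, [0, 0, -18], [0, 0, 0]],
    [0.4, [-18, 20, 0], [0, 0, -0.05]],
    [0.4, [-19, 19, 0], [0, 0, -0.05]],
    [0.4, [-20, 18, 0], [0, 0, -0.04]]
  ]
}}

```text
time_s: 14.68
ee_pos: [0.6489, 0.0464, 0.141]
eef_rot: [-3.141, 0.0, 0.924]
force: [0.6, -0.4, 0.4]
grip_width: 0.0564
grip_force: 0.0
```

>>> {"method": "carry_out", "body": {
  "commands": [
    [0.4, [-21, 17, 0], [0, 0, -0.05]],
    [0.4, [-22, 16, 0], [0, 0, -0.04]],
    [0.4, [-22, 15, 0], [0, 0, -0.05]],
    [0.4, [-23, 14, 0], [0, 0, -0.04]],
    [0.4, [-23, 13, 0], [0, 0, -0.05]],
    [0.4, [0, 0, 0], [0, 0, 0]]
  ]
}}

```text
time_s: 15.42
ee_pos: [0.6538, -0.0885, 0.1407]
eef_rot: [-3.141, 0.0, 1.151]
force: [-0.1, 0.1, 0.3]
grip_width: 0.0562
grip_force: 0.0
```

```bash
python3 - <<'E'
from h import *
o=ctrl.get_obs(); p=o["ee_pos"];print(o["time_s"],p,o["eef_rot"],o["grip_width"])
for t in ("cutter_center","post","pocket"):
  for c in ("top","scene"):
    d=ctrl.camera(c); print(t,c,[(round(r["score"],2),np.round(r["at"],4)) for r in ctrl.place_of(t,c)])
d=ctrl.camera("scene"); cv2.imwrite("pics/s2.png",cv2.resize(d["img"][100:310,130:450],None,fx=2.4,fy=2.4))
plan([(.4,.6535,-.087,.049,1.153,4)])
E
```

```text
15.425 [ 0.65384478 -0.08846427  0.14069122] [-3.14142013e+00  1.74417138e-04  1.15080764e+00] 0.05618896825743508
cutter_center top [(0.8, array([0.6433, 0.1313, 0.018 ])), (0.77, array([ 0.5297, -0.4864,  0.0174])), (0.71, array([ 0.7808, -0.1949,  0.0065]))]
cutter_center scene [(0.84, array([ 0.5319, -0.4892,  0.0145])), (0.67, array([ 0.7849, -0.1933,  0.0081])), (0.59, array([0.6432, 0.1282, 0.0218]))]
post top []
post scene [(0.98, array([ 0.6517, -0.0903,  0.0632]))]
pocket top [(0.86, array([0.6492, 0.1334, 0.0142]))]
pocket scene [(0.74, array([0.6496, 0.1371, 0.0077])), (0.17, array([0.6871, 0.0373, 0.0368]))]
[[0.4,[0,0,23],[0,0,-0.0]],[0.4,[0,0,23],[0,0,-0.0]],[0.4,[0,0,23],[0,0,-0.0]],[0.4,[0,0,22],[0,0,-0.0]]]
end [ 0.6539 -0.0868  0.0494] 1.153
```

View pics/s2.png

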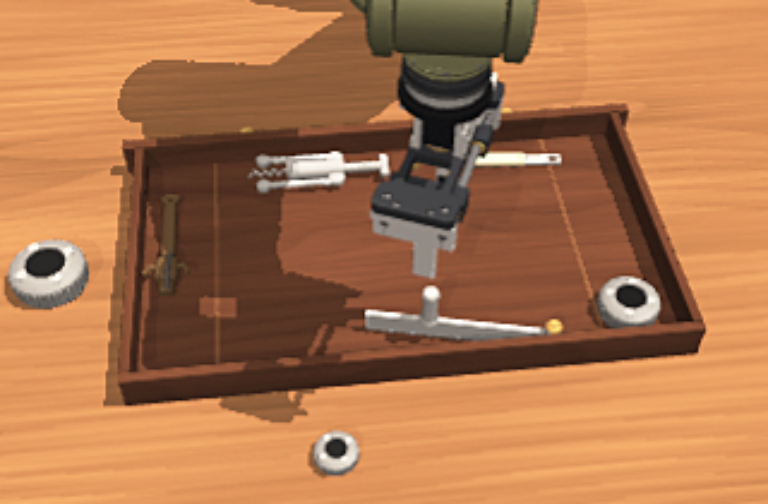

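The cutter lies flat in the corner at about (630,300) in the crop, roughly 8 mm from the pocket point. The other objects haven't moved. Next I re-grasp the post at about (430,300).

>>> {"method": "carry_out", "body": {
  "commands": [
    [0.4, [0, 0, 23], [0, 0, 0]],
    [0.4, [0, 0, 23], [0, 0, 0]],
    [0.4, [0, 0, 23], [0, 0, 0]],
    [0.4, [0, 0, 22], [0, 0, 0]],
    [0.6, [0, 0, 0], [0, 0, 0]],
    [0.8, [0, 0, 0], [0, 0, 0]],
    [1, [0, 0, 0], [0, 0, 0]],
    [1, [0, 0, 0], [0, 0, 0]],
    [1, [0, 0, 0], [0, 0, 0]]
  ],
  "squeeze": 15
}}

```text
time_s: 17.2
ee_pos: [0.6542, -0.0869, 0.05]
eef_rot: [3.141, -0.0, 1.153]
force: [-0.3, -0.4, 3.7]
grip_width: 0.0156
grip_force: 15.0
```

```bash
python3 - <<'E'
from h import *
o=ctrl.get_obs(); p=o["ee_pos"]; print(o["time_s"],p,o["grip_width"],o["force"])
v=p[:2]-PIV; a0=(np.arctan2(v[1],v[0])-3*np.pi/4)%(2*np.pi); r=np.hypot(*v); print(a0,r)
N=18; A=np.linspace(a0,.1,N+1)[1:]; Y=np.linspace(o["eef_rot"][2],-.5,N+1)[1:]
plan([(1,*post(a,.1243),p[2],y,1) for i,(a,y) in enumerate(zip(A,Y))])
E
```

```text
17.2 [ 0.65418301 -0.08694866  0.05001364] 0.015590444538428776 [-0.3105167  -0.44642147  3.70013703]
2.106708940108234 0.1248129208205687
[[1,[-1,-14,0],[0,0,0.09]],[1,[-1,-14,0],[0,0,0.09]],[1,[-1,-13,0],[0,0,0.1]],[1,[-1,-14,0],[0,0,0.09]],[1,[-1,-14,0],[0,0,0.09]],[1,[0,-14,0],[0,0,0.09]],[1,[0,-14,0],[0,0,0.09]],[1,[1,-14,0],[0,0,0.09]],[1,[0,-13,0],[0,0,0.1]],[1,[1,-14,0],[0,0,0.09]]]
[[1,[1,-14,0],[0,0,0.09]],[1,[2,-14,0],[0,0,0.09]],[1,[1,-14,0],[0,0,0.09]],[1,[2,-13,0],[0,0,0.1]],[1,[3,-14,0],[0,0,0.09]],[1,[2,-14,0],[0,0,0.09]],[1,[3,-13,0],[0,0,0.09]],[1,[3,-14,0],[0,0,0.09]]]
end [0.589  0.1128 0.05  ] -0.497
```

>>> {"method": "carry_out", "body": {
  "commands": [
    [1, [-1, -14, 0], [0, 0, 0.09]],
    [1, [-1, -14, 0], [0, 0, 0.09]],
    [1, [-1, -13, 0], [0, 0, 0.1]],
    [1, [-1, -14, 0], [0, 0, 0.09]],
    [1, [-1, -14, 0], [0, 0, 0.09]],
    [1, [0, -14, 0], [0, 0, 0.09]],
    [1, [0, -14, 0], [0, 0, 0.09]],
    [1, [1, -14, 0], [0, 0, 0.09]],
    [1, [0, -13, 0], [0, 0, 0.1]],
    [1, [1, -14, 0], [0, 0, 0.09]]
  ]
}}

```text
time_s: 18.45
ee_pos: [0.5623, 0.0081, 0.0498]
eef_rot: [3.141, 0.001, 0.229]
force: [-4.5, -3.6, 5.9]
grip_width: 0.0159
grip_force: 15.0
```

>>> {"method": "carry_out", "body": {
  "commands": [
    [1, [1, -14, 0], [0, 0, 0.09]],
    [1, [2, -14, 0], [0, 0, 0.09]],
    [1, [1, -14, 0], [0, 0, 0.09]],
    [1, [2, -13, 0], [0, 0, 0.1]],
    [1, [3, -14, 0], [0, 0, 0.09]],
    [1, [2, -14, 0], [0, 0, 0.09]],
    [1, [3, -13, 0], [0, 0, 0.09]],
    [1, [3, -14, 0], [0, 0, 0.09]]
  ]
}}

```text
time_s: 19.45
ee_pos: [0.5887, 0.1133, 0.0498]
eef_rot: [3.141, 0.0, -0.5]
force: [-0.6, -1.4, 1.8]
grip_width: 0.0159
grip_force: 15.0
```

```bash
python3 - <<'E'
from h import *
o=ctrl.get_obs(); p=o["ee_pos"]; print(o["time_s"],p,o["grip_width"],o["force"])
v=p[:2]-PIV; print((np.arctan2(v[1],v[0])-3*np.pi/4),np.hypot(*v))
plan([(1,*post(a,.1243),p[2],-.497,1) for a in (.08,.06,.04,.02,0,-.02)])
E
```

```text
19.45 [0.58874349 0.11330208 0.04980634] 0.015896012786247422 [-0.56204718 -1.37139885  1.79035761]
0.09627562381207788 0.12471622195788032
[[1,[1,-2,0],[0,0,-0.0]],[1,[0,-2,0],[0,0,-0.0]],[1,[1,-3,0],[0,0,-0.0]],[1,[1,-2,0],[0,0,-0.0]],[1,[0,-3,0],[0,0,-0.0]],[1,[1,-2,0],[0,0,-0.0]]]
end [0.599  0.1237 0.0498] -0.5
```

>>> {"method": "carry_out", "body": {
  "commands": [
    [1, [1, -2, 0], [0, 0, 0]],
    [1, [0, -2, 0], [0, 0, 0]],
    [1, [1, -3, 0], [0, 0, 0]],
    [1, [1, -2, 0], [0, 0, 0]],
    [1, [0, -3, 0], [0, 0, 0]],
    [1, [0, 0, 0], [0, 0, 0]]
  ]
}}

```text
time_s: 20.2
ee_pos: [0.5966, 0.1213, 0.0496]
eef_rot: [3.14, 0.001, -0.496]
force: [-6.7, -2.8, 6.7]
grip_width: 0.0155
grip_force: 15.0
```

>>> {"method": "carry_out", "body": {
  "commands": [
    [1, [1, -2, 0], [0, 0, 0]],
    [1, [0, -2, 0], [0, 0, 0]],
    [1, [0, 0, 0], [0, 0, 0]]
  ]
}}

```text
time_s: 20.58
ee_pos: [0.5971, 0.122, 0.0491]
eef_rot: [3.134, 0.005, -0.496]
force: [-25.4, -20.3, 17.7]
grip_width: 0.0169
grip_force: 15.0
```

The force rise shows the divider is on its stop, with the post where angle 0 predicts. I'll relax the preload, release and rise.

>>> {"method": "carry_out", "body": {
  "commands": [
    [1, [0, 2, 0], [0, 0, 0]],
    [1, [0, 0, 0], [0, 0, 0]],
    [0.8, [0, 0, 0], [0, 0, 0]],
    [0.6, [0, 0, 0], [0, 0, 0]],
    [0.45, [0, 0, 0], [0, 0, 0]],
    [0.45, [0, 0, 0], [0, 0, 0]],
    [0.45, [0, 0, -20], [0, 0, 0]],
    [0.45, [0, 0, -30], [0, 0, 0]],
    [0.45, [0, 0, -40], [0, 0, 0]],
    [0.45, [0, 0, -20], [0, 0, 0]]
  ]
}}

```text
time_s: 21.82
ee_pos: [0.5996, 0.1234, 0.1634]
eef_rot: [-3.139, -0.003, -0.497]
force: [0.2, 0.7, 0.2]
grip_width: 0.0514
grip_force: 0.0
```

>>> {"method": "carry_out", "body": {
  "commands": [
    [0.45, [-40, 0, -10], [0, 0, 0]],
    [0.45, [-50, 0, 0], [0, 0, 0]],
    [0.45, [-50, 0, 0], [0, 0, 0]],
    [0.45, [-50, 0, 0], [0, 0, 0]],
    [0.45, [0, 0, 0], [0, 0, 0]]
  ]
}}

```text
time_s: 22.45
ee_pos: [0.4303, 0.2152, 0.1712]
eef_rot: [-3.14, -0.001, -0.494]
force: [-0.4, -0.0, 0.1]
grip_width: 0.0517
grip_force: 0.0
```

```bash
python3 - <<'E'
from h import *
o=ctrl.get_obs(); print(o["time_s"],o["ee_pos"],o["force"],o["joint_vel"].round(3))
for t in ("cutter_center","post","corkscrew_center","bull_opener_center","church_key_center"):
  for c in ("top","scene"):
    d=ctrl.camera(c)
    for r in ctrl.place_of(t,c):
      a=np.array(r["at"]); v=a[:2]-PIV
      print(t,c,round(r["score"],2),a.round(3),("angle",np.arctan2(v[1],v[0])-3*np.pi/4) if t=="post" else "")
cv2.imwrite("pics/s3.png",cv2.resize(ctrl.camera("top")["img"][100:340,100:450],None,fx=2.2,fy=2.2))
E
```

```text
22.45 [0.43031606 0.21516124 0.17123758] [-0.39270942 -0.01876352  0.07054677] [-0.049  0.046 -0.057 -0.007 -0.004 -0.037]
cutter_center top 0.9 [ 0.531 -0.482  0.014] 
cutter_center top 0.56 [0.642 0.127 0.019] 
cutter_center top 0.53 [ 0.781 -0.198  0.008] 
cutter_center scene 0.79 [0.642 0.129 0.021] 
cutter_center scene 0.62 [ 0.531 -0.488  0.015] 
cutter_center scene 0.54 [ 0.784 -0.194  0.007] 
post top 0.74 [0.598 0.12  0.066] ('angle', np.float64(0.004053249372333756))
post scene 0.83 [0.591 0.121 0.064] ('angle', np.float64(0.034240755745446716))
corkscrew_center scene 0.74 [ 0.405 -0.19   0.022] 
corkscrew_center scene 0.66 [0.65  0.134 0.009] 
bull_opener_center top 0.92 [ 0.507 -0.36   0.014] 
bull_opener_center scene 0.87 [ 0.508 -0.356  0.016] 
church_key_center top 0.66 [0.409 0.04  0.012] 
church_key_center scene 0.73 [0.407 0.043 0.013]
```

View pics/s3.png

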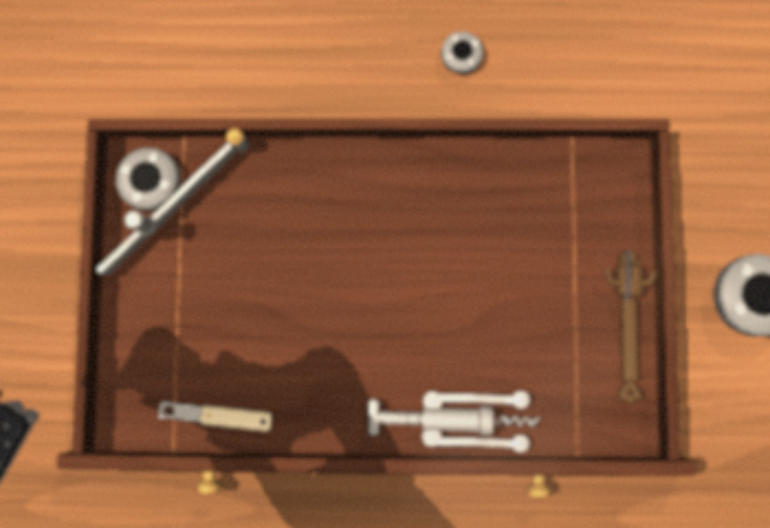

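The top view shows the cutter at (147,178) penned behind the shut divider. The divider runs from the pin at (235,135) to its tip at (100,270), and the other items haven't moved. Handing in.

```bash
python3 -c "
from station import ctrl
print(ctrl.hand_in())"
```

```text
the job is handed in; nothing more can be done
None
```

I swung the divider open, slid the middle-sized cutter flat into the far-left corner (about 10 mm from the pocket point) and shut the divider on its stop; the other three items measured within a few mm of where they started, and the job is handed in (no verdict was returned).

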